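# Set the sprung end stop and push the bar up to it

### The job

Set the length stop of the bar fixture and bring the bar up to it, working only by pushing with the fingertips: grasp and lift nothing. Push the upright thumb tab of the sprung slide all the way in, then let go so that it springs back by itself and its stop pin catches it half way, with its nose standing across the channel. Then push the square bar along its channel, from the end farther from the stop, until it touches the nose, and leave the screwdriver, nut and spanner round the fixture where they lie.

Things in the scene. Friction and masses are not known exactly. Their poses are not given: they have to be found in the camera images.
- fixture: Grey painted plate fixed to the table, 150 (x) by 270 (y) by 8 mm; origin at table height, plate y -125 to +145 mm. Channel along y, 28 mm wide, centre line x = +35 mm, between steel rails with tops 16 mm above the table (y -123 to +133), gapped at y = -90 for the slide's nose. Bridge over the slide: x -21 to +9, y -112 to -68 mm, 36 mm high.
- stop_slide (a joint): Sprung steel cross slide at fixture y = -90 mm. In m: 0 = fully out to fixture -x (as found), 0.032 = all the way in (+x, end stop), 0.019 = latched half way by the stop pin. The spring pushes it out with about 4 N at 0 and 8 N at 0.032; the pin adds about 2 N on the way in. Let go from all the way in it returns to 0.019 and is caught; let go before about 0.020 it returns to 0.
- push_tab (a point): On the outer (fixture -x) face of the slide's upright steel thumb tab, mid-width, 40 mm above the table; moves with the slide. The tab is 18 mm wide (y), 10 mm thick (x), 10 to 54 mm above the table. Push it towards fixture +x. In front of it the plate is bare, 8 mm high, and ends 8 mm from the tab's face.
- nose (a point): On the slide's nose, at its tip: the middle of the height of the face that looks to fixture +y, which the bar's end comes to touch; 15 mm above the table. The nose is 20 mm wide (y) and 10 mm high. Latched, its tip reaches 14 mm into the channel.
- stop_pin: Vertical sprung steel stop pin, 8 mm thick, with a black 18 mm knob (top 53 mm above the table), in the bridge at fixture x = -6 mm, y = -90 mm. It works by itself: rides up the slide's ramp, then drops behind it. It need not be touched.
- bar: Aluminium square bar, 25 by 25 mm and 160 mm long along its own y axis, lying loose in the channel on the plate. Origin at the centre of its underside (8 mm above the table). About 0.27 kg. Its top is 33 mm above the table, so its end stands 17 mm above the rails.
- bar_stop_end (a point): Centre of the bar's end face that looks along fixture -y, towards the stop.
- bar_push_end (a point): Centre of the bar's other end face (bar +y), 12.5 mm above the bar's underside; push here towards fixture -y.
- driver: Bystander: blue screwdriver 170 x 26 x 24 mm, loose on the table on the fixture's robot side. Origin at the centre of its underside.
- nut: Bystander: steel hex nut 30 x 34 x 16 mm, loose on the table on the fixture's robot side, between the tab and the screwdriver. Origin at the centre of its underside.
- spanner: Bystander: small combination spanner 155 x 30 x 6 mm, loose on the table behind the fixture. Origin at the centre of its underside.

How it is judged:
On the way, in this order (a step that is already met when the one before it is completed fails the run):
1. the slide is pushed all the way in (value of joint stop_slide above 0.029 m), for 0.05 s.
2. the slide is let go and has sprung back on to the stop pin, half way, with the bar still short of the nose (value of joint stop_slide between 0.016 and 0.022 m and contact force between each of the arm, the fingers and stop_slide below 0.3 N and y of bar_stop_end in the frame of nose above 0.006 m), for 0.2 s.
At the end, for the whole second after the job is handed in: The slide rests on its stop pin half way (0.016 to 0.022 m), and the bar lies at rest flat in its channel with its end within 3 mm of the nose (value of joint stop_slide between 0.016 and 0.022 m and y of bar_stop_end in the frame of nose between -0.003 and 0.003 m and z of bar in the frame of fixture below 0.011 m and angle between the y axis of bar and the y axis of fixture, either way round below 0.06 rad and linear speed of bar below 0.01 m/s); the robot touches nothing.
It fails at once if the bar is lifted out of its channel or tipped (height (world z) of any of bar_stop_end, bar_push_end above 0.029 m).
It fails at once if a bystander (screwdriver, nut, spanner) is moved by more than 15 mm (distance of any of driver, nut, spanner from where it was at the start of the episode above 0.015 m).
It also fails if it takes over 42 s, if anything falls off the work surface, if the arm or the gripper's body presses on something with over 40 N, if the wrist force passes 120 N, or if a joint passes its speed limit or range.

### The arm

A 6-joint arm with a two-finger parallel gripper is mounted at the origin on a cart in front of the work surface, level with it; the furniture and walls round the work are solid. World frame = base frame: x ahead of the robot, y to its left, z up, the work surface at z = 0. Lengths are in m, angles in rad, forces in N, time in s.
With the tool pointing down it reaches from about 0.275 to 0.75 m from the base axis. Payload 10.2 kg.
Tool frame: the origin (TCP) lies at the very end of the fingers, on their centre line; the grasp point (between the pads) lies 19 mm behind it; z points along the fingers, y is the line along which they close (so a half turn about z gives the same grasp; the last joint's range is limited). The gripper opens to 85 mm and grips with 20 to 120 N. Pads are 22 mm wide; open, the fingers measure 114 mm over their backs; the gripper's body (76 mm by 85 mm) begins 54 mm behind the grasp point. The pads swing forward as they close: fully open they stand 13 mm farther back than shut.
Start: joints at [-1.544, 0.313, 1.498, -0, 1.331, -0.223], TCP at [0.13, -0.509, 0.231] pointing down, gripper open.
Joint ranges: [-2.94, 2.94], [-0.97, 2.17], [0.19, 2.56], [-1.23, 4.37], [0.02, 3.11], [-2.88, 2.88]. Speed limits (rad/s): [2.39, 2.39, 3.01, 3.14, 3.14, 3.14].

### API

Orientations are given as [roll, pitch, yaw] about the fixed x, y, z axes, in that order (R = Rz(yaw) Ry(pitch) Rx(roll)).
In Python, from plant import bot gives the robot as it stands.
- The arm moves only by the shell command python3 -m creep 'ROWS' [FORCE]. ROWS is JSON, a list of rows, each a list of 3 entries, a list of its own where there are three numbers: the shift along the tool's x, y, z in units of 0.03 m (1.0 is 0.03 m), then the turn, a rotation vector about the tool's x, y, z in units of 6 degrees (1.0 is 6 degrees), then the opening, from -1 (shut) to 1 (fully open). In form: [[[tx, ty, tz], [wx, wy, wz], fingers], ...]. A call has 1 to 5 rows; each row shifts and turns the commanded pose from where the row before left it, along the tool's axes as they then stand; what a row does not reach is not made up. A row lasts 1/12 s, in which the tool goes at most 41.7 mm and 7.16 degrees, less where a joint would pass 70% of its speed; a pose out of reach is approached as far as the arm can. A call with a number of a shift or a turn outside -1 to 1 is refused whole. A call with a gripper value outside its range is refused whole. The fingers move at their own pace and stop on an object; FORCE is the grip in N (left out, the last holds). Time passes only in rows, so rows that do not move let the fingers close. It gives the time, the measured TCP pose, the force, the opening and the grip force at its end, in the units of the state.
- bot.observe(): the state, without advancing time (a new reading comes with each control period).
- bot.grab_frame(name): name is "side" or "top" or "wrist"; returns a dict with "pixels" (420x560x3 uint8, red, green, blue), "intrinsics" (3x3 intrinsics, pixels), "R" (3x3) and "t" (3): a world point X has camera coordinates R X + t. Camera axes: x right, y down, z forward; pixel columns grow to the right and rows downward; lengths in m; the calibration is good to about 2 mm. The wrist camera is an equidistant fisheye: a pixel r from the principal point sees the ray r / f radians off the axis. A picture is of the moment at which its call begins. There is no depth.
- bot.job_done(): hands the job in; it is judged then, once.
Trained networks look in a picture, given as the dict that the camera call returned (one of the last four; its "shot" number tells which), for a name from the list of things; names that differ only in an ending like _2 or _b are one class to them, and where a whole thing is asked for, a point or a joint stands for the part that bears it (a point fixed in the world has none). Each returns a list of dicts, best first, with "conf" (0 to 1); they miss things now and then, are a little off and sometimes report something else, mostly with a low value. They report only what shows in the picture. A call takes as long as a camera call.
- bot.recognise(picture, thing): "at" ([x, y, z] in m, in world coordinates, good to about 4 mm: the middle of the surface that is visible of it).
- bot.trace(picture, thing): "region" (420x560 bool, what is visible of it).
The state is a dict: "t": time; "qpos": joint angles; "joint_velocities": joint speeds; "joint_torque": joint torques, N m; "position": TCP position; "eef_rot": TCP orientation; "wrist_force": force on the tool from outside, world axes, zero at the start; "torque": the same for the moment, N m; "finger_gap": finger opening in m; "gripper_force": force on a finger pad.
Only numpy, scipy, OpenCV 4.12 (cv2) and the standard library are available. Lean on these libraries where they do the work, as an engineer would, in place of code of your own. Each camera call takes 0.05 s, during which the arm holds its last target. There are 200 camera calls.

## Working session

There is one attempt and no reset: what is moved stays moved. The work goes in short steps, Python scripts to look and compute and a shell command to move; the robot and the scene stay as the last step left them, time stands still between calls to the robot, and variables do not carry over. Pictures are saved under pics/ and viewed, at most 10 in all, crops included, and the job is handed in when it is done.

```bash
ls; mkdir -p pics; python3 - <<'E'
from plant import bot
import cv2
s=bot.observe();print({k:s[k] for k in('t','position','eef_rot','finger_gap')})
for n in('top','side'):
    p=bot.grab_frame(n);cv2.imwrite(f'pics/{n}0.png',p['pixels'][:,:,::-1])
    for th in('fixture','push_tab','nose','stop_pin','bar','bar_stop_end','bar_push_end','driver','nut','spanner'):
        print(n,th,[([round(float(v),3) for v in d['at']],round(d['conf'],2)) for d in bot.recognise(p,th)[:2]])
E
```

```text
pics
{'t': 0.0, 'position': array([ 0.12974093, -0.50846377,  0.23076424]), 'eef_rot': array([-3.14038633e+00, -2.61436007e-04,  2.49772277e-01]), 'finger_gap': 0.08529885515114904}
top fixture [([0.488, 0.21, 0.009], 0.64)]
top push_tab [([0.474, 0.111, 0.023], 0.57)]
top nose [([0.469, 0.111, 0.022], 0.67), ([0.527, 0.238, 0.034], 0.62)]
top stop_pin [([0.506, 0.115, 0.052], 0.55)]
top bar [([0.529, 0.233, 0.035], 0.66)]
top bar_stop_end [([0.526, 0.235, 0.028], 0.92), ([0.378, 0.253, 0.019], 0.16)]
top bar_push_end [([0.53, 0.239, 0.034], 0.77)]
top driver [([0.379, 0.251, 0.021], 0.6)]
top nut [([0.399, 0.179, 0.018], 0.55)]
top spanner [([0.613, 0.264, 0.01], 0.94)]
side fixture [([0.486, 0.238, 0.011], 0.82)]
side push_tab [([0.462, 0.114, 0.025], 0.85)]
side nose [([0.374, 0.26, 0.018], 0.59), ([0.465, 0.113, 0.022], 0.53)]
side stop_pin [([0.501, 0.122, 0.047], 0.54)]
side bar [([0.524, 0.264, 0.029], 0.81)]
side bar_stop_end [([0.521, 0.261, 0.031], 0.85)]
side bar_push_end [([0.524, 0.256, 0.03], 0.91)]
side driver [([0.381, 0.262, 0.02], 0.85)]
side nut [([0.404, 0.181, 0.014], 0.61)]
side spanner [([0.609, 0.268, 0.005], 0.56)]
```

View pics/top0.png

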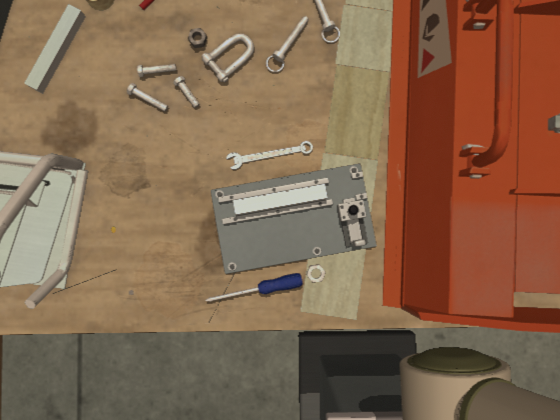

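View pics/side0.png

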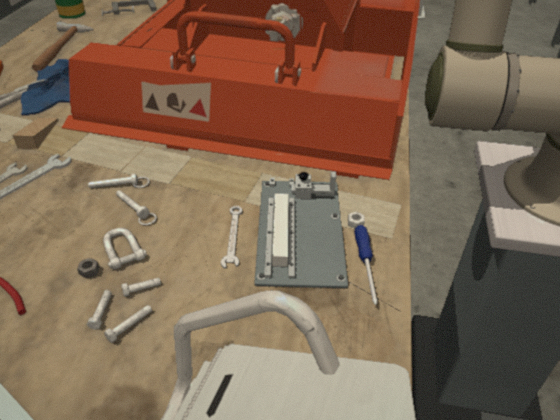

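The top view shows the plate with corners at about (212,190), (360,165), (375,245) and (225,272). The tab is at (358,240), the knob at (353,210) and the bar runs (235,205)–(327,190). The nut (316,273) and driver (280,284) are below the plate and the spanner (270,155) is above it. The red box stands close on the right. The side view agrees. Next I'll fit the fixture pose.

```bash
cat > h.py <<'E'
import numpy as np, cv2
from plant import bot
def ray(p,uv,z):
    K=p['intrinsics'];R=np.array(p['R']);t=np.array(p['t']);c=-R.T@t
    d=np.c_[np.atleast_2d(uv),np.ones(len(np.atleast_2d(uv)))]@np.linalg.inv(K).T@R
    return (c+d*((z-c[2])/d[:,2])[:,None])[:,:2]
def hull(m):
    cs,_=cv2.findContours(m.astype(np.uint8),cv2.RETR_EXTERNAL,cv2.CHAIN_APPROX_NONE)
    return cv2.convexHull(max(cs,key=cv2.contourArea))[:,0].astype(float)
def proj(p,X):
    c=np.asarray(X)@np.array(p['R']).T+p['t'];q=c@np.array(p['intrinsics']).T;return q[:,:2]/q[:,2:]
E
python3 - <<'E'
from h import *
for n in('top','side'):
    p=bot.grab_frame(n);print(n,'cam',np.round(-np.array(p['R']).T@p['t'],3))
    for th,z in(('fixture',.008),('bar',.033)):
        r=bot.trace(p,th)
        if not r: print('miss',th);continue
        m=r[0]['region'];w=ray(p,hull(m),z)
        (c,sz,a)=cv2.minAreaRect((w*1000).astype(np.float32));print(n,th,round(r[0]['conf'],2),np.round(c,1),np.round(sz,1),round(a,2))
        print(np.round(cv2.boxPoints((c,sz,a)),0).tolist())
    if n=='side':
        im=cv2.resize(p['pixels'][165:300,230:380],None,fx=4,fy=4,interpolation=cv2.INTER_CUBIC)
    else: im=cv2.resize(p['pixels'][150:290,200:390],None,fx=4,fy=4,interpolation=cv2.INTER_CUBIC)
    cv2.imwrite(f'pics/{n}1.png',im[:,:,::-1])
E
```

```text
top cam [0.458 0.244 0.889]
top fixture 0.57 [494.8 212.1] [151.7 271.2] 9.54
[[398.0, 333.0], [442.0, 66.0], [592.0, 91.0], [547.0, 358.0]]
top bar 0.64 [526.3 234.9] [ 26.5 158.8] 9.69
[[500.0, 311.0], [527.0, 154.0], [553.0, 159.0], [526.0, 315.0]]
side cam [0.419 0.876 0.625]
side fixture 0.91 [497.7 205.9] [151.5 305.7] 9.49
[[398.0, 344.0], [448.0, 43.0], [598.0, 68.0], [547.0, 369.0]]
side bar 0.94 [525.4 252.5] [ 25.2 177.2] 9.93
[[498.0, 338.0], [528.0, 163.0], [553.0, 167.0], [523.0, 342.0]]
```

View pics/top1.png

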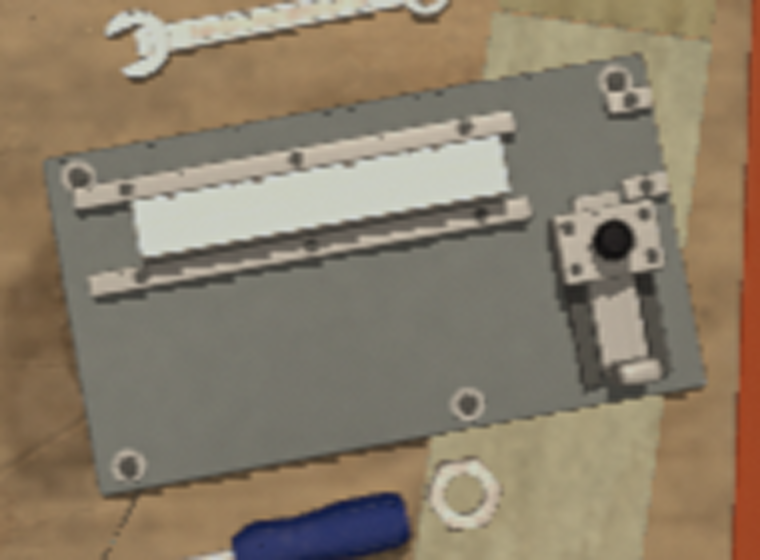

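The crop shows the fixture with its tab at crop (638,370) and the knob at (613,238). The bar is in the channel, the nut is at (465,493), and the red box starts at crop column 738. Before sweeping over the box I'll triangulate its height.

```bash
python3 - <<'E'
from h import *
a=bot.grab_frame('top');b=bot.grab_frame('side')
P=[np.array(p['intrinsics'])@np.c_[np.array(p['R']),p['t']] for p in(a,b)]
for n,u,v in(('handle R corner',(508,142),(290,42)),('handle L base',(478,158),(287,72)),('label corner br',(423,78),(208,121)),('label tr',(450,75),(212,83))):
    X=cv2.triangulatePoints(P[0],P[1],np.float64(u),np.float64(v))[:,0];X=X[:3]/X[3]
    print(n,X.round(3),proj(a,[X]).round(),proj(b,[X]).round())
print('box base edge',ray(a,[(385,300),(388,200),(392,100)],0).round(3), 'side base',ray(b,[(388,172),(250,155)],0).round(3))
o=np.array([.4965,.2022]);y=.1665;ex=np.array([np.cos(y),np.sin(y)]);ey=np.array([-np.sin(y),np.cos(y)])
for n,lx,ly,z in(('tab',-67,-90,.04),('tabtop',-62,-90,.054),('knob',-6,-90,.053),('pushend',34.8,107.3,.033),('stopend',34.8,-52.7,.033)):
    X=np.r_[o+lx/1e3*ex+ly/1e3*ey,z];print(n,X.round(4),proj(a,[X]).round(1),proj(b,[X]).round(1))
E
```

```text
handle R corner [ 0.577 -0.07   0.224] [[509. 147.]] [[286.  41.]]
handle L base [ 0.571 -0.05   0.17 ] [[478. 158.]] [[287.  72.]]
label corner br [ 0.727 -0.005  0.065] [[423.  77.]] [[209. 121.]]
label tr [ 0.711 -0.022  0.144] [[449.  70.]] [[216.  84.]]
box base edge [[0.349 0.053]
 [0.525 0.044]
 [0.705 0.032]] side base [[0.345 0.007]
 [0.637 0.007]]
tab [0.4453 0.1023 0.04  ] [[359.7 245.8]] [[336.5 178. ]]
tabtop [0.4503 0.1032 0.054 ] [[360.6 242.9]] [[334.5 172. ]]
knob [0.5055 0.1125 0.053 ] [[354.2 209.8]] [[304.8 171.7]]
pushend [0.513  0.3138 0.033 ] [[234.3 207.5]] [[281.2 254.2]]
stopend [0.5396 0.156  0.033 ] [[326.5 190.9]] [[282.6 191.9]]
```

View pics/side1.png

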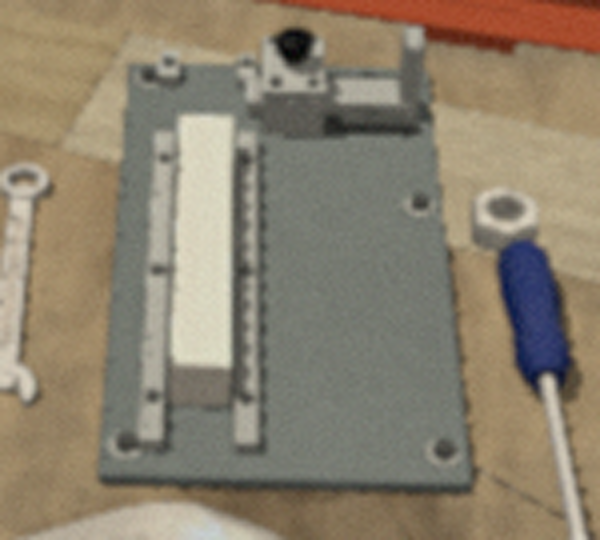

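Predicted and seen positions agree to within 1–2 px. The box handle tops out at about 0.22 m, so I'll raise, retract and shut the fingers, then sweep in an arc.

```bash
python3 -m creep '[[[0,-0.775,-1],[0,0,0],-1],[[0,-0.775,-1],[0,0,0],-1],[[0,-0.775,-1],[0,0,0],-1],[[0,-0.775,-1],[0,0,0],-1],[[0,0,-0.5],[0,0,0],-1]]' && python3 -m creep '[[[1,0,0],[0,0,-0.646],-1],[[1,0,0],[0,0,-0.646],-1],[[1,0,0],[0,0,-0.646],-1],[[1,0,0],[0,0,-0.646],-1],[[1,0,0],[0,0,-0.646],-1]]'
```

```text
t: 1.92
position: [0.1065, -0.4165, 0.3705]
eef_rot: [3.136, 0.002, 0.25]
wrist_force: [0.1, -0.7, 1.6]
finger_gap: 0.0252
gripper_force: 0.0
t: 2.33
position: [0.2464, -0.3618, 0.3663]
eef_rot: [3.141, -0.0, 0.591]
wrist_force: [0.5, 0.7, -0.1]
finger_gap: -0.0
gripper_force: 0.0
```

```bash
python3 -m creep '[[[1,0,0],[0,0,-0.646],-1],[[1,0,0],[0,0,-0.646],-1],[[1,0,0],[0,0,-0.646],-1],[[1,0,0],[0,0,-0.646],-1],[[1,0,0],[0,0,-0.646],-1]]' && python3 -m creep '[[[1,0,0],[0,0,-0.646],-1],[[1,0,0],[0,0,-0.646],-1],[[1,0,0],[0,0,-0.646],-1],[[1,0,0],[0,0,-0.646],-1],[[1,0,0],[0,0,-0.646],-1]]' && python3 -m creep '[[[1,0,0],[0,0,-0.646],-1],[[1,0,0],[0,0,-0.646],-1],[[1,0,0],[0,0,-0.646],-1],[[1,0,0],[0,0,-0.646],-1],[[1,0,0],[0,0,-0.646],-1]]' && python3 -m creep '[[[1,0,0],[0,0,-0.646],-1],[[1,0,0],[0,0,-0.646],-1],[[0,0,0],[0,0,0],-1]]'
cat >> h.py <<'E'
from scipy.spatial.transform import Rotation as Ro
O=np.array([.4965,.2022]);Y=.1665;EX=np.array([np.cos(Y),np.sin(Y)]);EY=np.array([-np.sin(Y),np.cos(Y)])
def togo(lx,ly,z):
    s=bot.observe();R=Ro.from_euler('xyz',s['eef_rot']);p=np.array(s['position'])
    d=p[:2]-O;print('t',round(s['t'],2),'local now mm',(np.r_[d@EX,d@EY,p[2]]*1e3).round(1))
    X=np.r_[O+lx/1e3*EX+ly/1e3*EY,z]
    G=Ro.from_euler('xyz',[np.pi,0,Y+np.pi/2])
    print('shift units',(R.inv().apply(X-p)/.03).round(2),'turn units',(np.degrees((R.inv()*G).as_rotvec())/6).round(2))
E
python3 -c "
from h import *
togo(-97,-90,.1)"
```

```text
t: 2.75
position: [0.3581, -0.2626, 0.3663]
eef_rot: [3.142, -0.0, 0.93]
wrist_force: [0.3, -0.4, 0.2]
finger_gap: -0.0001
gripper_force: 0.0
t: 3.17
position: [0.4304, -0.1319, 0.3662]
eef_rot: [3.142, -0.0, 1.268]
wrist_force: [0.5, -0.3, -0.3]
finger_gap: -0.0002
gripper_force: 0.0
t: 3.58
position: [0.4554, 0.0153, 0.3662]
eef_rot: [3.142, -0.0, 1.606]
wrist_force: [0.1, -0.2, -0.1]
finger_gap: -0.0002
gripper_force: 0.0
t: 3.83
position: [0.4506, 0.0775, 0.3666]
eef_rot: [3.141, -0.001, 1.746]
wrist_force: [-0.2, -0.6, 1.1]
finger_gap: -0.0
gripper_force: 0.0
t 3.83 local now mm [ -65.9 -115.4  366.6]
shift units [ 0.85 -1.03  8.89] turn units [ 0.01 -0.01  0.08]
```

```bash
python3 -m creep '[[[0.43,-0.52,0.9],[0,0,0.08],-1],[[0.42,-0.51,0.9],[0,0,0],-1],[[0,0,1],[0,0,0],-1],[[0,0,1],[0,0,0],-1],[[0,0,1],[0,0,0],-1]]' && python3 -m creep '[[[0,0,1],[0,0,0],-1],[[0,0,1],[0,0,0],-1],[[0,0,1],[0,0,0],-1],[[0,0,1],[0,0,0],-1],[[0,0,0],[0,0,0],-1]]'
python3 - <<'E'
from h import *
togo(-97,-90,.028)
for n in('wrist','side'):
    p=bot.grab_frame(n);cv2.imwrite(f'pics/{n}2.png',p['pixels'][:,:,::-1])
    print(n,[(np.round(d['at'],3),round(d['conf'],2)) for d in bot.recognise(p,'push_tab')[:2]])
    if n=='wrist':
        K=p['intrinsics']
        for nm,l in(('tabtop L',(-67,-99,54)),('tabtop R',(-67,-81,54)),('tabmid',(-67,-90,40))):
            X=np.r_[O+l[0]/1e3*EX+l[1]/1e3*EY,l[2]/1e3];c=np.array(p['R'])@X+p['t'];th=np.arctan2(np.hypot(c[0],c[1]),c[2]);e=c[:2]/np.hypot(c[0],c[1])
            print(nm,(K[:2,2]+K[0,0]*th*e).round(1))
E
```

```text
t: 4.25
position: [0.4164, 0.0937, 0.2213]
eef_rot: [3.141, 0.0, 1.729]
wrist_force: [1.6, 0.3, -0.7]
finger_gap: 0.0004
gripper_force: 0.0
t: 4.67
position: [0.414, 0.0936, 0.0983]
eef_rot: [-3.133, -0.002, 1.729]
wrist_force: [-0.7, -1.1, -1.1]
finger_gap: -0.0004
gripper_force: 0.0
t 4.67 local now mm [-99.4 -93.4  98.3]
shift units [0.11 0.1  2.34] turn units [-0.08 -0.02 -0.08]
wrist [(array([0.466, 0.112, 0.021]), 0.69), (array([0.478, 0.168, 0.009]), 0.42)]
tabtop L [335.5 248.1]
tabtop R [336.9 221.3]
tabmid [333.2 227.2]
side [(array([0.464, 0.118, 0.024]), 0.88)]
```

View pics/wrist2.png

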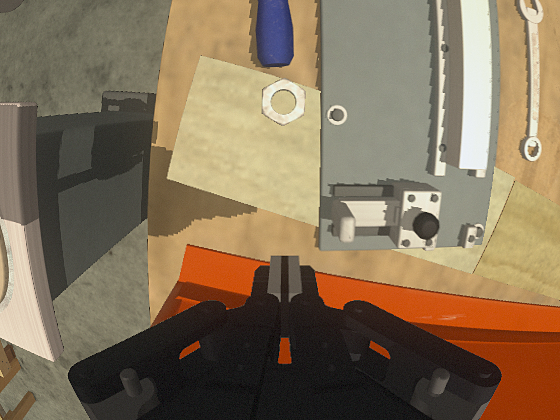

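The wrist view has the tab top at about (347,230), where (336–350,235) was predicted, so it's within 2–3 mm. The fingers are shut at (285,265) and well clear of the nut at (284,102). Descend, then push along tool +y.

```bash
python3 -m creep '[[[0.13,0.1,0.8],[0,0,-0.08],-1],[[0,0,0.8],[0,0,0],-1],[[0,0,0.74],[0,0,0],-1],[[0,0,0],[0,0,0],-1],[[0,0,0],[0,0,0],-1]]' && python3 -c "
from h import *
togo(-97,-89,.028)" && python3 -m creep '[[[0,0.3,0],[0,0,0],-1],[[0,0.3,0],[0,0,0],-1],[[0,0.3,0],[0,0,0],-1],[[0,0,0],[0,0,0],-1]]' && python3 -c "
from h import *
togo(-97,-89,.028)"
```

```text
t: 5.28
position: [0.4197, 0.0981, 0.0332]
eef_rot: [3.141, 0.0, 1.738]
wrist_force: [0.3, -0.5, -0.0]
finger_gap: -0.0003
gripper_force: 0.0
t 5.28 local now mm [-93.  -89.9  33.2]
shift units [ 0.03 -0.13  0.17] turn units [0.01 0.   0.01]
t: 5.62
position: [0.4468, 0.1027, 0.0341]
eef_rot: [3.14, 0.0, 1.738]
wrist_force: [-4.1, -0.7, 2.2]
finger_gap: -0.0002
gripper_force: 1.9
t 5.62 local now mm [-65.5 -89.9  34.1]
shift units [ 0.03 -1.05  0.2 ] turn units [0.01 0.   0.01]
```

```bash
python3 -m creep '[[[0,0.2,0],[0,0,0],-1],[[0,0.2,0],[0,0,0],-1],[[0,0,0],[0,0,0],-1]]';python3 -m creep '[[[0,0.2,0],[0,0,0],-1],[[0,0,0],[0,0,0],-1]]'; python3 -m creep '[[[0,0.15,0],[0,0,0],-1],[[0,0,0],[0,0,0],-1]]';python3 -c "
from h import *
togo(-97,-89,.028)"
```

```text
t: 5.87
position: [0.4578, 0.1047, 0.0338]
eef_rot: [3.141, 0.0, 1.738]
wrist_force: [-7.3, -1.3, 4.7]
finger_gap: -0.0
gripper_force: 3.6
t: 6.03
position: [0.4634, 0.1057, 0.0337]
eef_rot: [-3.141, 0.0, 1.738]
wrist_force: [-7.2, -1.5, 4.7]
finger_gap: 0.0006
gripper_force: 4.0
t: 6.2
position: [0.465, 0.1061, 0.0334]
eef_rot: [-3.134, -0.0, 1.739]
wrist_force: [-20.0, -5.6, 14.3]
finger_gap: -0.0
gripper_force: 10.7
t 6.2 local now mm [-47.  -89.6  33.4]
shift units [ 0.02 -1.66  0.19] turn units [-0.07 -0.    0.02]
```

The force jumped from 7 N to 20 N, which suggests the end stop. I'll press slightly more and check by eye.

```bash
python3 -m creep '[[[0,0.1,0],[0,0,0],-1],[[0,0,0],[0,0,0],-1]]'; python3 - <<'E'
from h import *
togo(-97,-89,.028)
a=[]
for n,r in(('side',(155,215,270,350)),('wrist',(150,290,240,460))):
    p=bot.grab_frame(n)['pixels'][r[0]:r[1],r[2]:r[3]];a.append(cv2.resize(p,(int(290*p.shape[1]/p.shape[0]),290),interpolation=cv2.INTER_CUBIC))
cv2.imwrite('pics/c3.png',np.hstack(a)[:,:800,::-1])
E
```

```text
t: 6.37
position: [0.4651, 0.1062, 0.0333]
eef_rot: [-3.127, -0.0, 1.74]
wrist_force: [-34.3, -10.9, 27.5]
finger_gap: -0.0002
gripper_force: 18.6
t 6.37 local now mm [-46.9 -89.5  33.3]
shift units [ 0.02 -1.67  0.2 ] turn units [-0.14 -0.    0.02]
```

View pics/c3.png

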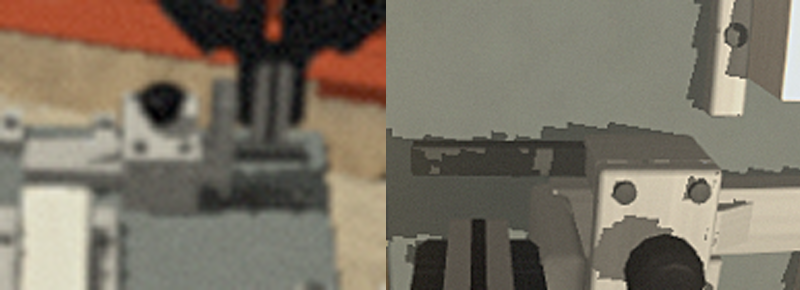

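The crop shows the tab up against the bridge (side crop column 220) and the nose across the channel, with the force hard against the stop. The slide is fully in, so I'll back off.

```bash
python3 -m creep '[[[0,-0.5,0],[0,0,0],-1],[[0,-0.7,0],[0,0,0],-1],[[0,-0.7,0],[0,0,0],-1],[[0,0,0],[0,0,0],-1],[[0,0,0],[0,0,0],-1]]'; python3 - <<'E'
from h import *
togo(-97,-89,.13)
a=[]
for n,r in(('side',(155,215,270,350)),('wrist',(150,290,240,460))):
    p=bot.grab_frame(n)['pixels'][r[0]:r[1],r[2]:r[3]];a.append(cv2.resize(p,(int(290*p.shape[1]/p.shape[0]),290),interpolation=cv2.INTER_CUBIC))
cv2.imwrite('pics/c4.png',np.hstack(a)[:,:800,::-1])
E
```

```text
t: 6.88
position: [0.4154, 0.0973, 0.0337]
eef_rot: [3.138, 0.001, 1.738]
wrist_force: [0.5, 0.4, -0.1]
finger_gap: 0.0003
gripper_force: 0.0
t 6.88 local now mm [-97.4 -90.   33.7]
shift units [ 0.03  0.02 -3.21] turn units [0.03 0.01 0.01]
```

View pics/c4.png

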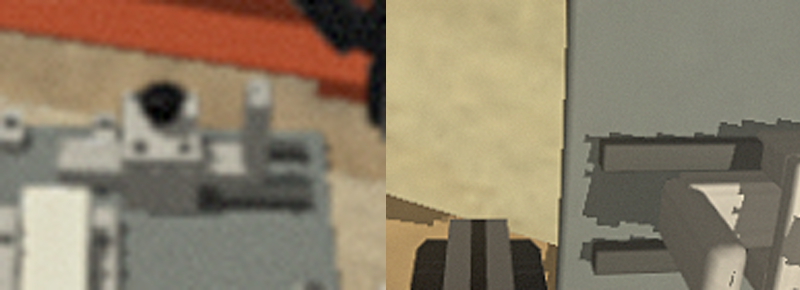

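The tab is now at side crop column 258, against 220 fully in and about 304 fully out. That puts the slide at about 0.018, so it's latched. Next: go up and over to the bar's far end.

```bash
python3 -m creep '[[[0,0,-0.9],[0,0,0],-1],[[0,0,-0.9],[0,0,0],-1],[[0,0,-0.9],[0,0,0],-1],[[0.95,0.55,-0.3],[0,0,0],-1],[[0.95,0.55,0],[0,0,0],-1]]' && python3 -m creep '[[[0.95,0.55,0],[0,0,0],-1],[[0.95,0.55,0],[0,0,0],-1],[[0.95,0.55,0],[0,0,0],-1],[[0.95,0.55,0],[0,0,0],-1],[[0.95,0.55,0],[0,0,0],-1]]' && python3 -m creep '[[[0.95,0.55,0],[0,0,0],-1],[[0,0,0],[0,0,0],-1],[[0,0,0],[0,0,0],-1]]';python3 -c "
from h import *
togo(35,137,.024)"
```

```text
t: 7.4
position: [0.4403, 0.1596, 0.1256]
eef_rot: [3.135, 0.001, 1.735]
wrist_force: [0.5, 0.5, 0.2]
finger_gap: -0.0004
gripper_force: 0.0
t: 7.82
position: [0.4963, 0.3154, 0.1226]
eef_rot: [3.14, -0.0, 1.738]
wrist_force: [0.7, -0.5, 0.2]
finger_gap: -0.0003
gripper_force: 0.0
t: 8.07
position: [0.5072, 0.3455, 0.1219]
eef_rot: [3.141, -0.0, 1.74]
wrist_force: [-1.0, -0.1, -0.0]
finger_gap: 0.0001
gripper_force: 0.0
t 8.07 local now mm [ 34.3 139.5 121.9]
shift units [-0.08  0.02  3.26] turn units [ 0.   -0.    0.03]
```

```bash
python3 -m creep '[[[0,0.02,0.9],[0,0,0],-1],[[0,0,0.9],[0,0,0],-1],[[0,0,0.9],[0,0,0],-1],[[0,0,0.4],[0,0,0],-1],[[0,0,0],[0,0,0],-1]]' && python3 -m creep '[[[0,0,0],[0,0,0],-1]]'; python3 - <<'E'
from h import *
togo(35,118,.022)
p=bot.grab_frame('side')
for th in('bar','nose'):
    r=bot.trace(p,th)
    if r: print(th,[int(v) for v in cv2.boundingRect(r[0]['region'].astype(np.uint8))])
cv2.imwrite('pics/c5.png',cv2.resize(p['pixels'][150:300,220:400],(720,600),interpolation=cv2.INTER_CUBIC)[:,:,::-1])
E
```

```text
t: 8.48
position: [0.5063, 0.343, 0.0269]
eef_rot: [-3.137, 0.001, 1.737]
wrist_force: [-0.0, -0.1, -0.1]
finger_gap: 0.0001
gripper_force: 0.0
t: 8.57
position: [0.5079, 0.344, 0.03]
eef_rot: [3.141, -0.0, 1.737]
wrist_force: [0.3, 0.1, 0.4]
finger_gap: -0.0003
gripper_force: 0.0
t 8.57 local now mm [ 34.8 137.9  30. ]
shift units [-0.66  0.01  0.27] turn units [ 0.01 -0.    0.  ]
nose [311, 177, 15, 17]
```

View pics/c5.png

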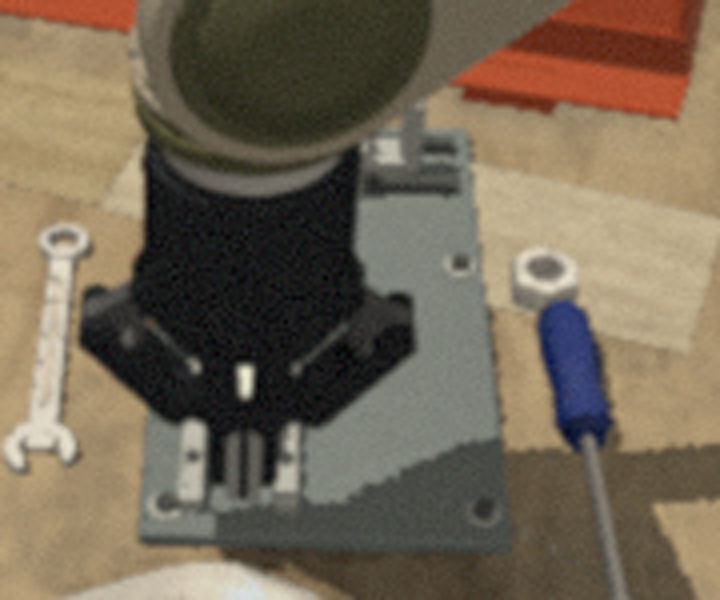

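The fingertips stand centred over the channel at crop (245,470), beyond the bar's end. I'll lower by 6 mm and push gently along tool −x.

```bash
python3 -m creep '[[[0,0,0.2],[0,0,0],-1],[[0,0,0],[0,0,0],-1],[[-0.2,0,0],[0,0,0],-1],[[-0.2,0,0],[0,0,0],-1],[[0,0,0],[0,0,0],-1]]' && python3 -m creep '[[[-0.1,0,0],[0,0,0],-1],[[-0.1,0,0],[0,0,0],-1],[[-0.1,0,0],[0,0,0],-1],[[-0.1,0,0],[0,0,0],-1],[[-0.1,0,0],[0,0,0],-1]]';python3 -c "
from h import *
togo(35,91,.024)"
```

```text
t: 9.13
position: [0.5097, 0.3313, 0.0232]
eef_rot: [-3.142, 0.0, 1.737]
wrist_force: [-0.1, -0.7, -0.2]
finger_gap: -0.0004
gripper_force: 0.0
t: 9.55
position: [0.5119, 0.3176, 0.0232]
eef_rot: [3.141, -0.0, 1.738]
wrist_force: [-0.0, 2.7, -0.5]
finger_gap: 0.0
gripper_force: 1.3
t 9.55 local now mm [ 34.3 111.3  23.2]
shift units [-0.68  0.02 -0.03] turn units [ 0.   -0.    0.01]
```

```bash
python3 -m creep '[[[-0.1,0,0],[0,0,0],-1],[[-0.1,0,0],[0,0,0],-1],[[-0.1,0,0],[0,0,0],-1],[[-0.1,0,0],[0,0,0],-1],[[0,0,0],[0,0,0],-1]]'; python3 -m creep '[[[-0.05,0,0],[0,0,0],-1],[[-0.05,0,0],[0,0,0],-1],[[0,0,0],[0,0,0],-1]]';python3 -c "
from h import *
togo(35,91,.024)"
```

```text
t: 9.97
position: [0.5141, 0.3052, 0.0232]
eef_rot: [-3.142, 0.0, 1.738]
wrist_force: [0.2, -0.2, -0.1]
finger_gap: 0.0
gripper_force: 0.0
t: 10.22
position: [0.5144, 0.3027, 0.0231]
eef_rot: [-3.142, 0.0, 1.738]
wrist_force: [0.8, 0.4, 0.1]
finger_gap: -0.0006
gripper_force: 0.6
t 10.22 local now mm [34.3 96.1 23.1]
shift units [-0.17  0.02 -0.03] turn units [-0.    0.    0.01]
```

```bash
for i in 1 2 ; do python3 -m creep '[[[-0.05,0,0],[0,0,0],-1],[[-0.05,0,0],[0,0,0],-1],[[0,0,0],[0,0,0],-1]]' | egrep 'position|wrist'; done; python3 -c "
from h import *
togo(35,91,.024)"
```

```text
position: [0.5149, 0.2997, 0.0231]
wrist_force: [-0.2, 1.5, 1.0]
position: [0.5151, 0.2986, 0.0233]
wrist_force: [-0.8, 14.2, -0.6]
t 10.72 local now mm [34.4 92.  23.3]
shift units [-0.03  0.02 -0.02] turn units [ 0.01 -0.03  0.  ]
```

The force rose to 14 N within 1 mm of the predicted position, so the bar is on the nose. I'll retreat and check.

```bash
python3 -m creep '[[[0.3,0,0],[0,0,0],-1],[[0.7,0,0],[0,0,0],-1],[[0,0,-1],[0,0,0],-1],[[0,0,-1],[0,0,0],-1],[[0.5,0,-1],[0,0,0],-1]]' && python3 -m creep '[[[1,0,-1],[0,0,0],-1],[[1,0,-1],[0,0,0],-1],[[1,0,-1],[0,0,0],-1],[[0,0,0],[0,0,0],-1],[[0,0,0],[0,0,0],-1]]'; python3 - <<'E'
from h import *
s=[bot.grab_frame('top'),bot.grab_frame('side')]
a=[cv2.resize(p['pixels'][r[0]:r[0]+100,r[1]:r[1]+130],(400*13//10*3//4,300*4//4),interpolation=cv2.INTER_CUBIC) for p,r in zip(s,((150,265),(160,245)))]
cv2.imwrite('pics/c6.png',np.hstack(a)[:,:,::-1])
for p in s:
    for th in('driver','nut','spanner'): print(th,[np.round(d['at'],3) for d in bot.recognise(p,th)[:1]])
m=bot.trace(s[0],'bar')
if m: print(cv2.minAreaRect((ray(s[0],hull(m[0]['region']),.033)*1000).astype(np.float32)),'expected centre',(O+.035*EX).round(4))
E
```

```text
t: 11.13
position: [0.508, 0.3397, 0.1138]
eef_rot: [-3.14, 0.002, 1.737]
wrist_force: [-0.1, 0.3, -0.6]
finger_gap: -0.0001
gripper_force: 0.0
t: 11.55
position: [0.493, 0.4296, 0.2025]
eef_rot: [3.139, 0.0, 1.74]
wrist_force: [0.0, -0.8, -0.7]
finger_gap: 0.0001
gripper_force: 0.0
driver [array([0.38 , 0.253, 0.022])]
nut [array([0.397, 0.177, 0.016])]
spanner [array([0.612, 0.261, 0.008])]
driver [array([0.379, 0.258, 0.016])]
nut [array([0.607, 0.269, 0.005])]
spanner [array([0.609, 0.27 , 0.004])]
((531.6680908203125, 208.51821899414062), (26.881507873535156, 158.8662567138672), 9.880537033081055) expected centre [0.531 0.208]
```

View pics/c6.png

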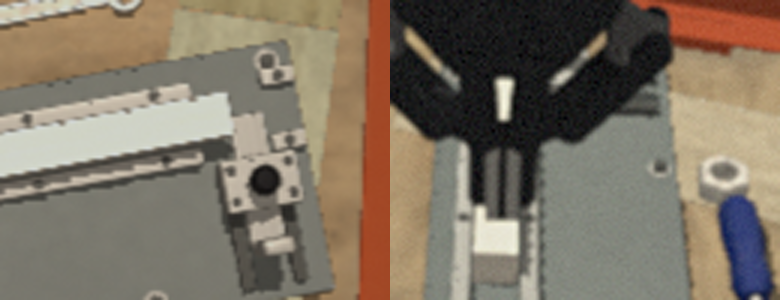

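The bar's end (232,118 in the crop) meets the nose standing across the channel, and the tab is half way. The bar centre is within 1 mm of the expected position, and the bystanders haven't moved.

```bash
python3 -c "
from plant import bot
print(bot.job_done())"
```

```text
the job is handed in; nothing more can be done
None
```

The job is handed in: the stop slide is latched half way, the bar is up against its nose, and the screwdriver, nut and spanner are where they were; the hand-in call gave no verdict.

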